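Push a mug tray past the sprung stop of a loading lane

TASK

Press the lane's sprung stop down with your fingertips and, keeping it down, gently push the grey tray with its mug along the lane over the stop into the bay, far enough that the stop springs up again behind it. Only press and push: do not lift the tray, do not touch or upset the mug on it, and leave the mill and the spoon beside the lane alone.

Things in the scene. Friction and masses are not known exactly. Their poses are not given: they have to be found in the camera images.
- lane: Fixed steel channel, 399 mm long (x -145 to 254 in its frame), 214 wide, 43 high. Origin on its centre line at table level; x axis = travel direction of the tray, z up. The tray slides on two ledges (|y| 60 to 106, top z = 30 mm), its runners under inward lips of the side walls, so it cannot be lifted. The bay runs from x = 110 to the 55 mm high end plate at x = 248, 14 mm longer than the tray.
- stop (a joint): Travel of the sprung stop in m: 0 = up, 0.015 = fully down on a hard stop; spring 2.6 N up, 6.2 N fully down. The tray passes over it above 0.010. It is one rigid part: a long press bar (press_end) and two stop blocks at its far end (stop_top). Pressing the bar anywhere lowers the blocks; a fingertip pressing it behind the tray can slide along it and push the tray's rear wall.
- press_end (a point): Near end of the press bar's top, on the lane's centre line at lane x = -140. The bar is 24 mm wide, runs to lane x = 110 on the centre line, passing under the tray; its top is 25 mm above the table when up, 10 mm fully down (this point goes down with it).
- stop_top (a point): Point on the lane's centre line (lane x = 100), midway between the two stop blocks, at the height of their tops (40 mm above the table up, 25 mm down). The blocks span lane x 100 to 110 and |y| 34 to 54 mm; the free gap between them is 68 mm wide, so a fingertip on the bar can go in between.
- tray: Loose grey plastic dish tray, 124 mm long along the lane, 180 wide (200 over the runners), walls 34 high and 4 thick, 0.45 kg empty. Origin at the centre of its underside, 30 mm above the table; x axis in the travel direction. Its front face starts 12 to 40 mm short of the stop blocks. In the bay, with the stop up behind it, its origin is at lane x = 172 to 186 mm.
- push_face (a point): Centre of the outside of the tray's plain rear wall (62 mm behind its origin, 47 mm above the table): the face to push on.
- mug_1: A cream-coloured mug upside down in the tray: cup 64 mm across, 50 mm high, its centre 14 mm along +y from the origin; handle to 46 mm along -y. Origin at the centre of the underside of cup and handle together. The cup stands about 30 mm in front of the tray's rear wall.
- mill_1: Small mill, 44 mm across, 90 mm high, on the table; origin at the centre of its underside. Bystander.
- spoon_1: Steel spoon 195 x 42 x 15 mm lying on the table beside the lane, about along it; origin at the centre of its underside. Bystander.

How it is judged:
By the outcome, as a careful person would: the job done as asked, in the order asked, and still so for the second after the job is handed in, with the robot touching nothing.
It also fails if it takes over 42 s, if anything falls off the work surface, if the arm or the gripper's body presses on something with over 40 N, if the wrist force passes 120 N, or if a joint passes its speed limit or range.

ROBOT

A 6-joint arm with a two-finger parallel gripper is mounted at the origin on a cart in front of the work surface, level with it; the furniture and walls round the work are solid. World frame = base frame: x ahead of the robot, y to its left, z up, the work surface at z = 0. Lengths are in m, angles in degrees, forces in N, time in s.
With the tool pointing down it reaches from about 0.3 to 0.75 m from the base axis. Payload 8.5 kg.
Tool frame: the origin (TCP) lies at the very end of the fingers, on their centre line; the grasp point (between the pads) lies 19 mm behind it; z points along the fingers, y is the direction in which the jaws open and shut (so a half turn about z gives the same grasp; the last joint's range is limited). The gripper opens to 85 mm and grips with 20 to 120 N. Pads are 22 mm wide; open, the fingers measure 114 mm over their backs; the gripper's body (76 mm by 85 mm) begins 54 mm behind the grasp point. The pads swing forward as they close: fully open they stand 13 mm farther back than shut.
Start: joints at [-84.872, 21.807, 74.336, -0, 83.858, -12.336], TCP at [0.165, -0.525, 0.231] pointing down, gripper open.
Joint ranges: [-178.18, 178.18], [-50.72, 133.34], [12.68, 142.11], [-81.47, 261.47], [9.98, 163.14], [-165.26, 165.26]. Speed limits (degrees/s): [136.94, 136.94, 180, 180, 180, 180].

INTERFACE

Orientations are given as a 3x3 rotation matrix whose columns are the frame's x, y, z axes.
In Python, from rig import status, vision, env gives the robot as it stands.
- The arm moves only by the tool send_rows, never from a script. Its argument "targets" is a list of rows, each a list of 7 numbers: the shift along the tool's x, y, z in units of 50 mm (1.0 is 50 mm), then the turn, a rotation vector about the tool's x, y, z in units of 8 degrees (1.0 is 8 degrees), then the finger opening in mm, from 0 to 85.4. A call has 1 to 5 rows; each row is the pose to reach, as a shift and turn from the pose commanded when the call began, along the tool's axes at that moment; what a row does not reach only later rows make up. A row lasts 1/8 s, in which the tool goes at most 62.5 mm and 10.7 degrees, less where a joint would pass 70% of its speed; a pose out of reach is approached as far as the arm can. A call with a gripper value outside its range is refused whole. The fingers move at their own pace and stop on an object; "grip_force" is the grip in N (left out, the last holds). Time passes only in rows, so rows that repeat a pose let the fingers close. It gives the time, the measured TCP pose, the force and the opening at its end, in the units of the state.
- status.observe(): the state, without advancing time (a new reading comes with each control period).
- vision.get_image(name): name is "side" or "top" or "wrist"; returns (picture, depth): 420x560x3 uint8, red, green, blue; 420x560 float32, m along the optical axis (not along the pixel's ray), 0 where there is no reading.
- vision.camera_model(name): a dict with "camera_matrix" (3x3 intrinsics, pixels), "view" (4x4, takes a point from world to camera coordinates); the wrist camera has in their place "T_tool_cam" (4x4, takes a point from camera to tool coordinates, whose origin is the TCP and whose axes are the flange's). Camera axes: x right, y down, z forward; pixel columns grow to the right and rows downward; lengths in m; the calibration is good to about 2 mm. A picture is of the moment at which its call begins: read the wrist's pose just before it. camera_model takes no time and is no camera call.
- env.close_job(): hands the job in, once; it reports no verdict.
Trained networks look in the newest picture that a camera, given by its name, has taken for a name from the list of things; names that differ only in an ending like _2 or _b are one class to them, and where a whole thing is asked for, a point or a joint stands for the part that bears it (a point fixed in the world has none). Each returns a list of dicts, best first, with "p" (0 to 1); they miss things now and then, are a little off and sometimes report something else, mostly with a low value. They report only what shows in the picture. A call takes as long as a camera call.
- vision.masks_of(camera, label): "pixels" (420x560 bool, what is visible of it) and "extent" ([left, top, right, bottom] in pixels, round what is visible of it).
The state is a dict: "time_s": time; "q": joint angles; "qvel": joint speeds; "joint_efforts": joint torques, N m; "position": TCP position; "tool_rot": TCP orientation; "ft_force": force on the tool from outside, world axes, zero at the start; "wrist_torque": the same for the moment, N m; "grip_width": finger opening in m.
Only numpy, scipy, OpenCV 4.12 (cv2) and the standard library are available. Lean on these libraries where they do the work, as an engineer would, in place of code of your own. Each camera call takes 0.05 s, during which the arm holds its last target.

## Working session

There is one attempt and no reset: what is moved stays moved. The work goes in short steps, Python scripts to look and compute and a tool call to move; the robot and the scene stay as the last step left them, time stands still between calls to the robot, and variables do not carry over. Pictures are saved under pics/ and viewed, and the job is handed in when it is done.

Besides the shell and the picture viewer there is one more tool, called after "Request:" as a command line: name --pt "numbers of a row" for each row, then --argument value for the rest. send_rows: Moves the arm, as the interface text tells. Its arguments: {"type":"object","properties":{"targets":{"type":"array","items":{"type":"array","items":{"type":"number"}}},"grip_force":{"type":"number"}},"required":["targets"]}

```bash
ls; mkdir -p pics; python3 - <<'E'
from rig import status, vision, env
import cv2,numpy as np
s=status.observe();print(s)
for n in ["top","side"]:
    im,d=vision.get_image(n);cv2.imwrite(f"pics/{n}0.png",im[:,:,::-1]);np.savez(f"{n}0.npz",im=im,d=d)
    print(n,vision.camera_model(n))
    for l in ["lane","tray","mug_1","mill_1","spoon_1","stop","press_end"]:
        try:
            r=vision.masks_of(n,l);print(l,[(round(x['p'],2),x['extent'],int(x['pixels'].sum())) for x in r][:3])
        except Exception as e: print(l,e)
print(status.observe()['time_s'])
E
```

```text
pics
{'time_s': 0.0, 'q': array([-8.48730775e+01,  2.18393199e+01,  7.43868619e+01,  1.10734788e-03,
        8.38597586e+01, -1.23345085e+01]), 'qvel': array([ 0.03488012,  0.00275468, -0.06160675, -0.03695759, -0.09088576,
       -0.05208726]), 'joint_efforts': array([ 8.11445443e-04, -4.48469818e+01, -2.31272560e+01, -1.93163387e-04,
        4.81316252e-03,  6.07723996e-05]), 'position': array([ 0.1650204 , -0.52432884,  0.23071504]), 'tool_rot': array([[ 9.53919801e-01,  3.00061661e-01, -1.14899271e-04],
       [ 3.00061491e-01, -9.53918689e-01,  1.49565926e-03],
       [ 3.39185441e-04, -1.46121583e-03, -9.99998875e-01]]), 'ft_force': array([ 0.25786234, -0.42521499,  0.2550875 ]), 'wrist_torque': array([ 0.00321907,  0.00653646, -0.0564469 ]), 'grip_width': 0.08552772592889255}
top {'camera_matrix': array([[427.93756838,   0.        , 272.2637979 ],
       [  0.        , 427.93756838, 202.46492082],
       [  0.        ,   0.        ,   1.        ]]), 'view': array([[-0.00712338, -0.99988227,  0.01359083,  0.09082837],
       [-0.99218182,  0.00537375, -0.12468506,  0.55576607],
[... 742 characters left out ...]
,  0.0074661 ,  0.52279402],
       [-0.18711975,  0.43633974, -0.88011012,  0.10689316],
       [ 0.33237988, -0.81496822, -0.47471089,  0.78175208],
       [ 0.        ,  0.        ,  0.        ,  1.        ]])}
lane [(0.76, [192.9, 158.5, 345.8, 279.6], 8274), (0.19, [317.2, 205.5, 363.0, 254.6], 444)]
tray [(0.77, [213.5, 180.9, 316.3, 233.0], 2769)]
mug_1 [(0.6, [237.9, 185.8, 277.8, 219.2], 859)]
mill_1 [(0.64, [173.5, 198.6, 195.8, 244.4], 795)]
spoon_1 [(0.97, [319.3, 208.5, 363.3, 254.0], 367), (0.6, [226.9, 192.4, 297.8, 259.2], 456)]
stop [(0.68, [228.8, 192.8, 297.7, 257.1], 460)]
press_end [(0.72, [229.5, 195.5, 299.7, 255.8], 487), (0.25, [320.5, 209.5, 362.5, 254.8], 394)]
0.8
```

```bash
python3 - <<'E'
import cv2
for n,(x0,x1,y0,y1) in {"top":(160,420,70,320),"side":(150,400,140,300)}.items():
    im=cv2.imread(f"pics/{n}0.png")[y0:y1,x0:x1]
    f=min(800/im.shape[1],600/im.shape[0])
    cv2.imwrite(f"pics/{n}0c.png",cv2.resize(im,None,fx=f,fy=f,interpolation=cv2.INTER_CUBIC));print(n,f)
E
```

```text
top 2.4
side 3.2
```

View pics/top0.png

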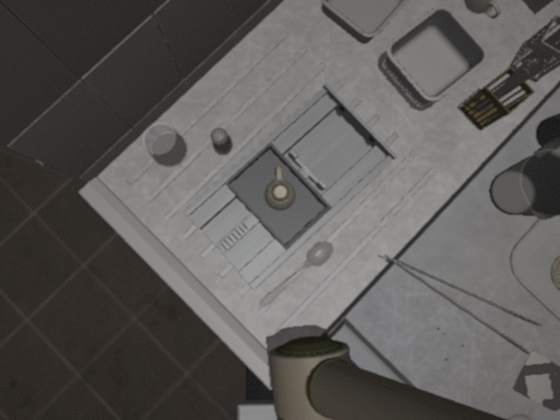

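View pics/side0.png

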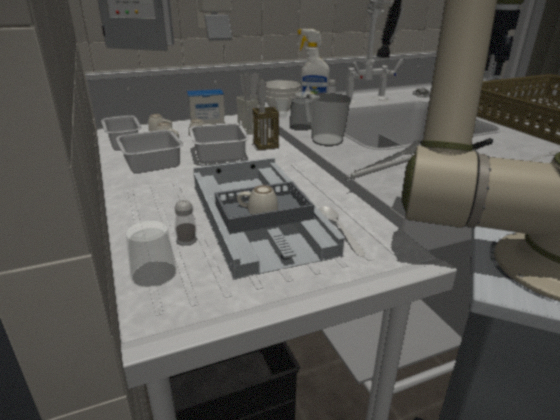

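View pics/top0c.png

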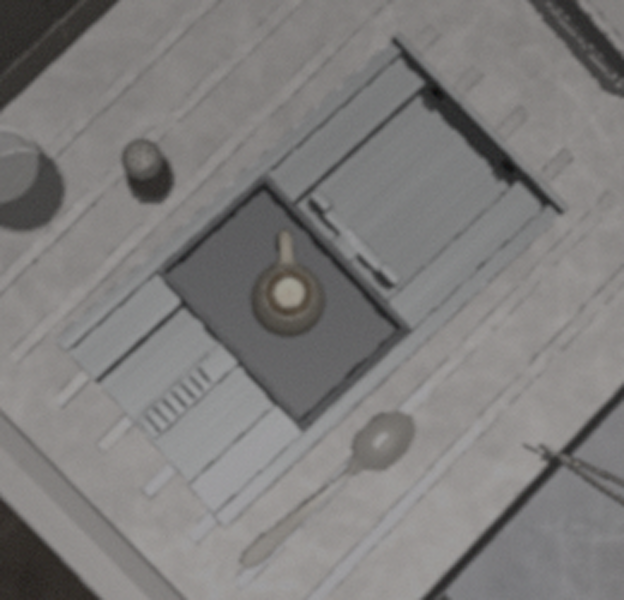

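The tray is mid-lane at about (278,195) in the top view. The press bar's ribbed end is behind it at about (233,235), and the end plate is at upper right. The mill is at (221,138) and the spoon at (300,275). Next I'll fit the lane frame.

```bash
cat > h.py <<'E'
import numpy as np
from rig import vision
def cloud(n,im,d):
    m=vision.camera_model(n);K=m['camera_matrix'];V=m['view']
    v,u=np.mgrid[:420,:560];P=np.stack([(u-K[0,2])/K[0,0]*d,(v-K[1,2])/K[1,1]*d,d],-1)
    Vi=np.linalg.inv(V);W=P@Vi[:3,:3].T+Vi[:3,3];W[d==0]=np.nan;return W
def back(n,u,v,z):
    m=vision.camera_model(n);K=m['camera_matrix'];Vi=np.linalg.inv(m['view'])
    r=Vi[:3,:3]@np.array([(u-K[0,2])/K[0,0],(v-K[1,2])/K[1,1],1]);c=Vi[:3,3];return c+r*(z-c[2])/r[2]
def proj(n,P):
    m=vision.camera_model(n);K=m['camera_matrix'];V=m['view'];p=np.asarray(P)@V[:3,:3].T+V[:3,3];q=p@K.T;return q[...,:2]/q[...,2:]
E
python3 - <<'E'
from h import *
import cv2
z=np.load('top0.npz');W=cloud('top',z['im'],z['d'])
# corners in crop px (/2.4 + offset)
o=lambda x,y:(160+x/2.4,70+y/2.4)
c={'plateL55':(*o(396,40),.055),'plateR55':(*o(562,211),.055),'trayRearL':(*o(163,272),.064),'trayRearR':(*o(303,427),.064),'trayFrL':(*o(268,180),.064),'trayFrR':(*o(408,327),.064),
'nearL':(*o(62,345),.043),'nearR':(*o(222,523),.043)}
P={k:back('top',*a) for k,a in c.items()}
for k,p in P.items(): print(k,p.round(4))
d=lambda a,b:(P[b]-P[a])[:2]
for a,b in [('plateL55','plateR55'),('trayRearL','trayRearR'),('trayFrL','trayFrR'),('trayRearL','trayFrL'),('trayRearR','trayFrR'),('nearL','nearR')]:
    v=d(a,b);print(a,b,np.hypot(*v).round(4),np.degrees(np.arctan2(v[1],v[0])).round(1))
# depth check
for l in ['tray','mug_1','stop']:
    pass
for (x,y) in [(215,230),(285,195),(233,235),(345,140)]: print(x,y,W[y,x].round(4))
E
```

```text
plateL55 [ 0.7976 -0.0246  0.055 ]
plateR55 [ 0.6446 -0.1636  0.055 ]
trayRearL [0.5918 0.1765 0.064 ]
trayRearR [0.462  0.0608 0.064 ]
trayFrL [0.6703 0.0881 0.064 ]
trayFrR [ 0.5443 -0.0277  0.064 ]
nearL [0.533  0.2636 0.043 ]
nearR [0.3834 0.1282 0.043 ]
plateL55 plateR55 0.2067 -137.7
trayRearL trayRearR 0.1738 -138.3
trayFrL trayFrR 0.1712 -137.4
trayRearL trayFrL 0.1183 -48.4
trayRearR trayFrR 0.1208 -47.1
nearL nearR 0.2018 -137.8
215 230 [0.5018 0.2085 0.0058]
285 195 [0.5646 0.063  0.0841]
233 235 [0.49   0.1687 0.0271]
345 140 [ 0.6966 -0.0729  0.0047]
```

```bash
cat > ov.py <<'E'
from h import *
import cv2,sys
def draw(n,im,ox,oy,yaw,tx,f,crop,out):
    c,s=np.cos(np.radians(yaw)),np.sin(np.radians(yaw));R=np.array([[c,-s],[s,c]])
    g=im[:,:,::-1].copy();x0,x1,y0,y1=crop
    g=cv2.resize(g[y0:y1,x0:x1],None,fx=f,fy=f,interpolation=cv2.INTER_CUBIC)
    def poly(pts,z,col,close=True):
        p=np.array([[*(R@np.array(q)/1000+[ox,oy]),z/1000] for q in pts]);q=(proj(n,p)+.5-[x0,y0])*f
        cv2.polylines(g,[q.round().astype(int)],close,col,1)
    B=lambda a,b,c,d:[(a,c),(b,c),(b,d),(a,d)]
    poly(B(-145,248,-107,107),43,(0,255,0));poly(B(248,254,-107,107),55,(0,255,255))
    poly(B(tx-62,tx+62,-90,90),64,(0,0,255));poly(B(-140,tx-62,-12,12),25,(255,0,255))
    for s_ in (1,-1): poly(B(100,110,s_*34,s_*54),40,(255,255,0))
    cv2.imwrite(out,g)
E
python3 - <<'E'
from ov import *
for n,f,c in [('top',2.4,(160,420,70,320)),('side',3.2,(170,400,140,300))]:
    z=np.load('top0.npz') if n=='top' else np.load('side0.npz')
    draw(n,z['im'],0.553,0.0913,-47.8,25,f,c,f'pics/ov_{n}1.png')
E
```

```text
(no output)
```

View pics/ov_top1.png

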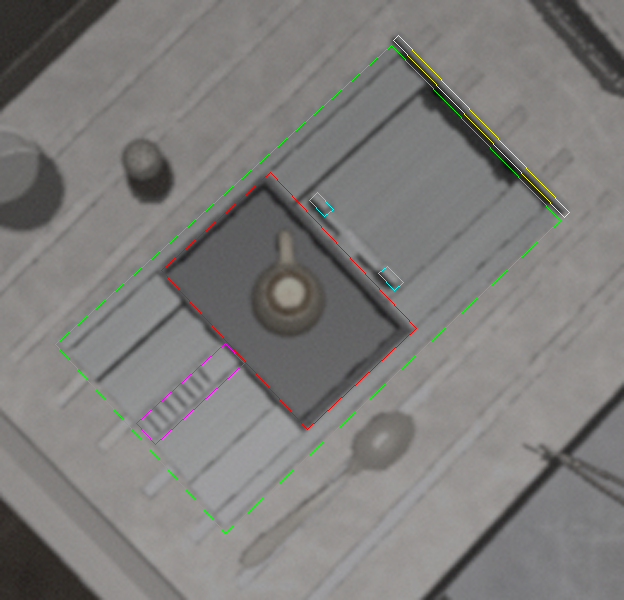

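View pics/ov_side1.png

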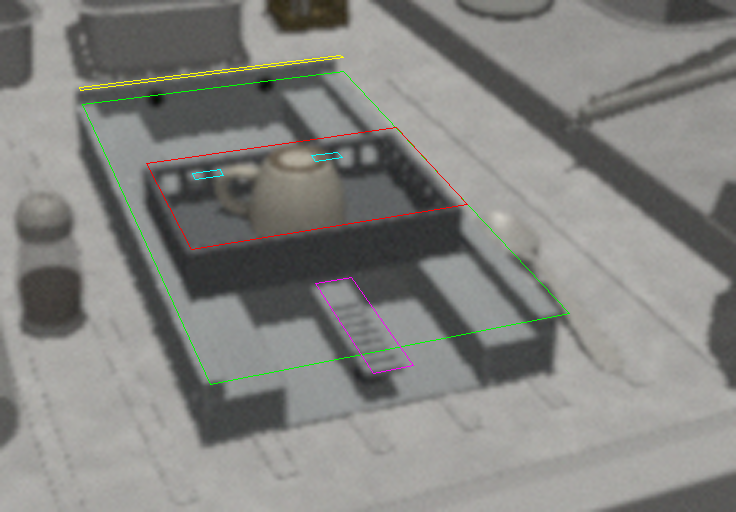

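```bash
python3 - <<'E'
from h import *
import cv2
z=np.load('top0.npz');W=cloud('top',z['im'],z['d'])
s=np.load('side0.npz');S=cloud('side',s['im'],s['d'])
yaw=np.radians(-47.8);R=np.array([[np.cos(yaw),-np.sin(yaw)],[np.sin(yaw),np.cos(yaw)]])
for n,X in (('top',W),('side',S)):
    L=(X[...,:2]-[0.553,0.0913])@R*1000; Z=X[...,2]*1000
    m=(abs(L[...,0])<300)&(abs(L[...,1])<150)&np.isfinite(Z)
    # heightmap 4mm
    H=np.full((75,110),np.nan)
    ix=((L[...,0]+160)/4).astype(int);iy=((L[...,1]+150)/4).astype(int)
    b=m&(ix>=0)&(ix<110)&(iy>=0)&(iy<75)
    for i,j,h in zip(iy[b],ix[b],Z[b]):
        if not H[i,j]>h: H[i,j]=h
    np.save(f'H_{n}.npy',H)
    g=np.nan_to_num(np.clip(H,-10,90)+10)*2.5
    g=cv2.applyColorMap(cv2.resize(g[::-1].astype(np.uint8),None,fx=7,fy=7,interpolation=cv2.INTER_NEAREST),cv2.COLORMAP_TURBO)
    cv2.imwrite(f'pics/H_{n}.png',g)
    print(n)
    for x in (-130,-120,-110,-100,-80): print(x,H[:, (x+160)//4][5:70].round(0))
E
```

```text
top
-130 [ 1.  4.  2.  3.  3.  2. 47. 46. 46. 47. 34. 33. 35. 33. 31. 33. 34. 33.
  6.  7.  6.  4.  7.  6.  5.  6.  7.  7.  5.  7. 28. 29. 29. 29. 30. 29.
  6.  7.  5.  7.  7.  7.  7.  6.  6.  6.  6.  8. 37. 33. 31. 35. 33. 32.
 32. 35. 47. 45. 46. 46. nan nan  3.  5.  6.]
-120 [ 4.  3.  5.  3.  4.  3. 45. 46. 48. 46. 33. 34. 33. 34. 30. 34. 33. 34.
  6.  8.  7.  6.  4.  6.  6.  8.  9.  6.  7.  7. 28. 28. 28. 27. 28. 27.
  3.  7.  7.  5.  9.  8.  6.  8.  7.  7.  5.  7. 34. 34. 33. 32. 34. 33.
 32. 34. 48. 46. 46. 48. nan nan  4.  5.  4.]
-110 [ 2.  3.  2.  2.  4.  5. 45. 47. 47. 47. 33. 33. 33. 34. 33. 33. 34. 37.
 31.  6.  3.  5.  5.  5.  5.  5.  9.  5.  6.  7. 27. 27. 29. 30. 28. 30.
  7.  6.  7.  7.  6.  8.  4.  5.  5.  6.  7.  5. 33. 33. 34. 33. 32. 33.
 32. 31. 44. 46. 48. 45. nan nan  3.  3.  4.]
-100 [ 4.  1.  4.  4.  4.  4. 46. 46. 46. 46. 32. 33. 31. 35. 34. 30. 32. 33.
  6.  5.  5.  4.  6.  6.  7.  5.  8.  9.  7.  5. 27. 29. 28. 29. 28. 27.
  6.  6.  9.  7.  5.  6.  6.  8.  7.  6.  6. 14. 32. 33. 34. 32. 32. 33.
 32. 33. 47. 47. 48. 44. nan nan  5.  4.  4.]
-80 [ 4.  2.  3.
[... 967 characters left out ...]
1.  1.  2.  3.  1.  3.  2. nan 29. 28. 29. 28. 30. 29.
 29. 28. 42. 41. 42. 42. 37. -2. -1. -1. -2.]
-100 [-2. nan nan nan nan nan nan 42. 42. 40. 28. 28. 29. 28. 29. 30. 29. 27.
 29.  2.  1.  1.  1.  2.  2.  3.  2.  1. nan nan 24. 24. 25. 24. 23. 25.
 23.  1. nan  1.  2.  2.  3. nan  2.  1. nan nan 28. 29. 29. 29. 29. 29.
 28. 29. 41. 41. 42. 42. 42. -2. -1. -1. -1.]
-80 [nan nan nan nan nan nan 40. 41. 41. 41. 41. 27. 29. 29. 29. 29. 29. 28.
 28.  2.  1.  1.  1.  1.  1.  2.  2.  2. nan nan nan 24. 24. 24. 25. 25.
 23.  1.  2.  2.  1.  2.  2.  3.  3.  2. nan nan 29. 29. 30. 29. 29. 30.
 28. 29. 41. 42. 42. 41. 43. -1. -1. -2. -1.]<stdin>:11: RuntimeWarning: invalid value encountered in cast
```

View pics/H_top.png

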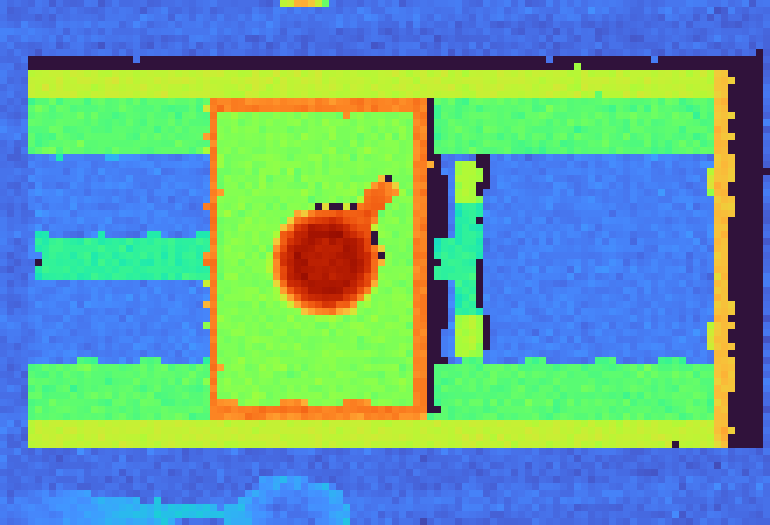

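View pics/H_side.png

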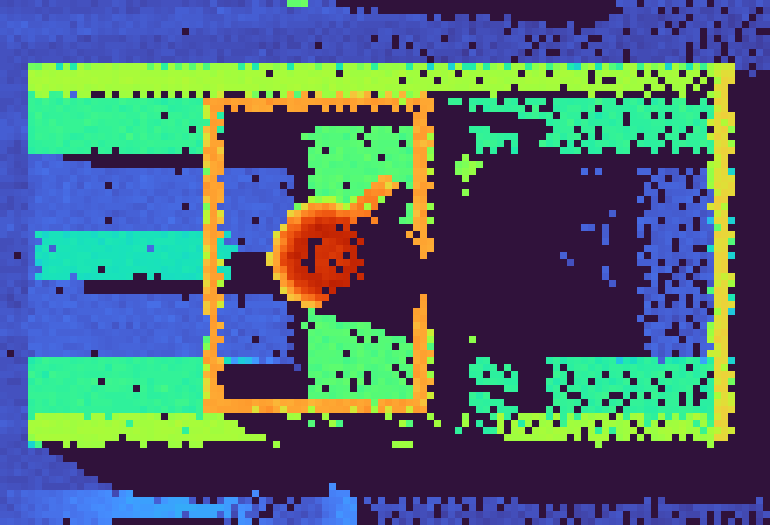

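```bash
cat > mv.py <<'E'
import numpy as np
from scipy.spatial.transform import Rotation as Ro
from rig import status
O=np.array([0.5563,0.0930]);YAW=-47.8
def lane(x,y=0):
    a=np.radians(YAW);return O+np.array([np.cos(a)*x-np.sin(a)*y,np.sin(a)*x+np.cos(a)*y])/1000
def tolane(p):
    a=np.radians(YAW);d=(np.asarray(p)[:2]-O)*1000;return np.array([d[0]*np.cos(a)+d[1]*np.sin(a),-d[0]*np.sin(a)+d[1]*np.cos(a),p[2]*1000])
def rot(tilt):
    a=np.radians(YAW);f=np.array([np.cos(a),np.sin(a),0]);u=np.array([0,0,1.]);t=np.radians(tilt)
    z=-u*np.cos(t)+f*np.sin(t);x=-(f*np.cos(t)+u*np.sin(t));y=np.cross(z,x);return np.stack([x,y,z],1)
def delta(p0,R0,p1,R1):
    return np.r_[R0.T@(np.asarray(p1)-p0)/0.05, Ro.from_matrix(R0.T@R1).as_rotvec(degrees=True)/8]
def show(s=None):
    s=s or status.observe();R=s['tool_rot'];print('t',round(s['time_s'],2),'lane',tolane(s['position']).round(1),'tilt err',Ro.from_matrix(R.T@rot(10)).as_rotvec(degrees=True).round(1),'F',np.round(s['ft_force'],1),'w',round(s['grip_width'],4),'q',np.round(s['q'],0))
E
python3 - <<'E'
from mv import *
s=status.observe();show(s)
p=np.array([*lane(-85),0.19]);print(p,rot(10).round(3))
print(delta(s['position'],s['tool_rot'],p,rot(10)).round(3), delta(s['position'],s['tool_rot'],p,rot(0)).round(3))
E
```

```text
t 0.8 lane [ 194.7 -704.7  231.3] tilt err [ -10.    -6.4 -114.4] F [-0.1  0.2 -0.5] w 0.0854 q [-85.  22.  74.  -0.  84. -12.]
[0.49920375 0.15596839 0.19      ] [[-0.662  0.741  0.117]
 [ 0.73   0.672 -0.129]
 [-0.174  0.    -0.985]]
[ 10.46  -10.98    0.826  -1.251  -0.801 -14.3  ] [ 10.46  -10.98    0.826  -0.      0.    -14.342]
```

Request:
send_rows --pt "0.75 -0.78 0 0 0 -1.0 0" --pt "1.5 -1.57 0 0 0 -2.0 0" --pt "2.25 -2.35 0 0 0 -3.0 0" --pt "3.0 -3.14 0 0 0 -4.0 0" --pt "3.75 -3.92 0 0 0 -5.0 0" --grip_force 30

```text
time_s: 1.42
position: [0.2856, -0.2798, 0.2315]
tool_rot: [[0.534, 0.845, 0.0], [0.845, -0.534, -0.0], [-0.0, 0.001, -1.0]]
ft_force: [1.2, -1.1, 0.5]
grip_width: 0.0003
```

```bash
python3 - <<'E'
from mv import *
s=status.observe();show(s)
p=np.array([*lane(-85),0.19])
print(delta(s['position'],s['tool_rot'],p,rot(0)).round(3))
E
```

```text
t 1.43 lane [  94.3 -451.   231.5] tilt err [ -6.5  -8.5 -74.3] F [ 1.2 -1.1  0.5] w 0.0003 q [-62.   7.  96.   0.  78. -29.]
[ 9.650e+00 -1.045e+00  8.280e-01  3.000e-03  4.000e-03 -9.312e+00]
```

Request:
send_rows --pt "1.05 -0.11 0 0 0 -1.0 0" --pt "2.1 -0.23 0 0 0 -2.0 0" --pt "3.15 -0.34 0 0 0 -3.0 0" --pt "4.2 -0.45 0 0 0 -4.0 0" --pt "5.25 -0.57 0 0 0 -5.0 0"

```text
time_s: 2.05
position: [0.4029, -0.0431, 0.2316]
tool_rot: [[-0.134, 0.991, 0.001], [0.991, 0.134, -0.0], [-0.001, 0.001, -1.0]]
ft_force: [1.3, 0.1, 1.1]
grip_width: -0.0
```

```bash
python3 - <<'E'
from mv import *
s=status.observe();show(s)
p=np.array([*lane(-85),0.15])
print(delta(s['position'],s['tool_rot'],p,rot(10)).round(3))
E
```

```text
t 2.05 lane [  -2.2 -205.1  231.6] tilt err [ -3.   -9.7 -34.4] F [1.3 0.1 1.1] w -0.0 q [-23.   7.  95.  -0.  78. -31.]
[ 3.688  2.443  1.632 -0.372 -1.207 -4.299]
```

Request:
send_rows --pt "0.75 0.5 0 -0.07 -0.24 -0.86 0" --pt "1.5 1.0 0.2 -0.15 -0.48 -1.72 0" --pt "2.25 1.5 0.6 -0.22 -0.72 -2.58 0" --pt "3.0 2.0 1.1 -0.3 -0.96 -3.44 0" --pt "3.69 2.44 1.63 -0.37 -1.21 -4.3 0"

```text
time_s: 2.68
position: [0.5, 0.1557, 0.1493]
tool_rot: [[-0.661, 0.741, 0.117], [0.729, 0.672, -0.13], [-0.175, -0.0, -0.985]]
ft_force: [0.1, 0.1, 0.3]
grip_width: 0.0001
```

```bash
python3 - <<'E'
from mv import *
from rig import vision
import cv2
s=status.observe();show(s)
im,d=vision.get_image('top');cv2.imwrite('pics/top1.png',im[:,:,::-1])
x=vision.get_image('side')[0]
cv2.imwrite('pics/side1.png',cv2.resize(x[140:300,150:400,::-1],None,fx=3.2,fy=3.2))
im,d=vision.get_image('wrist');cv2.imwrite('pics/wrist1.png',im[:,:,::-1])
show()
p=np.array([*lane(-85),0.04])
print(delta(s['position'],s['tool_rot'],p,rot(10)).round(3))
E
```

```text
t 2.67 lane [-84.3   0.4 149.3] tilt err [-0.   0.1  0. ] F [0.1 0.1 0.3] w 0.0001 q [  9.  22.  89.  -9.  63. -30.]
t 2.83 lane [-84.8  -0.7 148.5] tilt err [-0.2 -0.1 -0.1] F [ 0.2 -0.5 -0.6] w 0.0003 q [  8.  22.  89.  -9.  63. -30.]
[ 3.960e-01 -7.000e-03  2.149e+00 -1.000e-03  8.000e-03  1.000e-03]
```

View pics/side1.png

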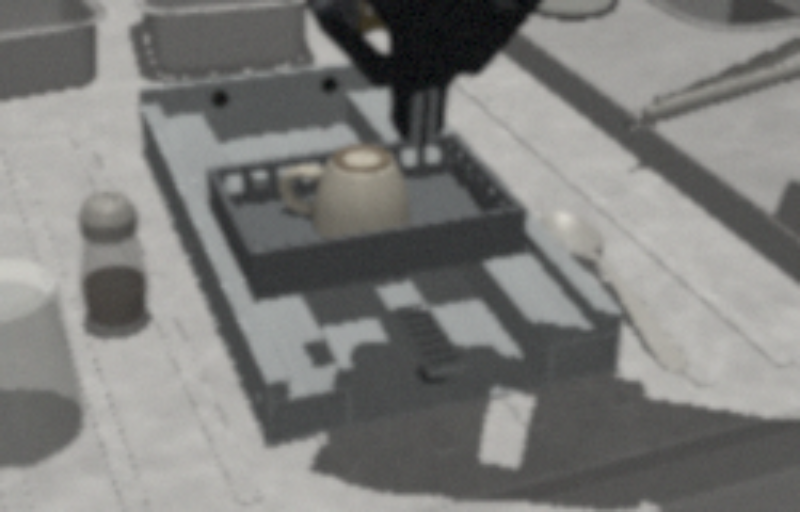

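View pics/wrist1.png

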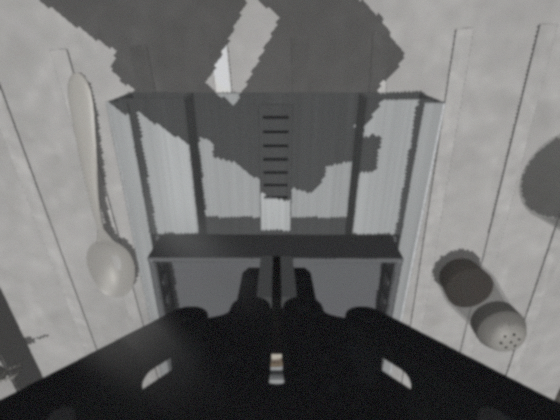

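The wrist view shows the fingers at column 277, in line with the bar (also about 277). The side view shows the tray and mug undisturbed, so I'll go down now.

Request:
send_rows --pt "0.1 0 0.55 0 0 0 0" --pt "0.2 0 1.1 0 0 0 0" --pt "0.29 0 1.6 0 0 0 0" --pt "0.36 0 2.0 0 0 0 0" --pt "0.38 0 2.15 0 0 0 0"

```text
time_s: 3.45
position: [0.4991, 0.1531, 0.0407]
tool_rot: [[-0.657, 0.745, 0.115], [0.734, 0.667, -0.13], [-0.173, -0.001, -0.985]]
ft_force: [-0.3, 0.4, 0.5]
grip_width: -0.0001
```

```bash
python3 - <<'E'
from mv import *
s=status.observe();show(s)
for z in (.03,.02,.0125): print(z,delta(s['position'],s['tool_rot'],[*lane(-85),z],rot(10)).round(3))
E
```

```text
t 3.45 lane [-82.9  -2.   40.7] tilt err [-0.1 -0.  -0.4] F [-0.3  0.4  0.5] w -0.0001 q [  8.  31.  97. -11.  47. -26.]
0.03 [ 0.078  0.04   0.203 -0.015 -0.005 -0.044]
0.02 [ 0.113  0.04   0.4   -0.015 -0.005 -0.044]
0.0125 [ 0.139  0.04   0.547 -0.015 -0.005 -0.044]
```

Request:
send_rows --pt "0.03 0.02 0.1 0 0 0 0" --pt "0.06 0.04 0.2 0 0 0 0" --pt "0.09 0.04 0.3 0 0 0 0" --pt "0.12 0.04 0.4 0 0 0 0" --pt "0.12 0.04 0.4 0 0 0 0"

```text
time_s: 4.08
position: [0.4994, 0.1572, 0.02]
tool_rot: [[-0.658, 0.744, 0.116], [0.732, 0.669, -0.129], [-0.174, -0.0, -0.985]]
ft_force: [1.4, -0.8, 3.7]
grip_width: 0.0
```

```bash
python3 - <<'E'
from mv import *
for i in range(1): show()
E
```

```text
t 4.08 lane [-85.8   0.9  20. ] tilt err [-0.   0.  -0.2] F [ 1.4 -0.8  3.7] w 0.0 q [  9.  33.  97. -12.  45. -25.]
```

Request:
send_rows --pt "0.008 0 0.04 0 0 0 0" --pt "0.015 0 0.08 0 0 0 0" --pt "0.022 0 0.125 0 0 0 0" --pt "0.03 0 0.17 0 0 0 0" --pt "0.03 0 0.17 0 0 0 0"

```text
time_s: 4.7
position: [0.4993, 0.1572, 0.0113]
tool_rot: [[-0.658, 0.744, 0.116], [0.732, 0.668, -0.129], [-0.174, -0.0, -0.985]]
ft_force: [3.3, -2.1, 4.9]
grip_width: -0.0002
```

```bash
python3 - <<'E'
from mv import *
from rig import vision
import cv2
show()
x=vision.get_image('side')[0]
cv2.imwrite('pics/side2.png',cv2.resize(x[140:300,150:400,::-1],None,fx=3.2,fy=3.2))
x=vision.get_image('top')[0]
cv2.imwrite('pics/top2.png',cv2.resize(x[70:320,160:420,::-1],None,fx=2.4,fy=2.4))
show()
E
```

```text
t 4.7 lane [-85.9   0.9  11.3] tilt err [-0.  -0.  -0.2] F [ 3.3 -2.1  4.9] w -0.0002 q [  9.  34.  98. -12.  43. -25.]
t 4.8 lane [-85.9   0.9  11.4] tilt err [-0.  -0.  -0.2] F [ 2.3 -1.   5.1] w 0.0002 q [  9.  34.  98. -12.  43. -25.]
```

View pics/side2.png

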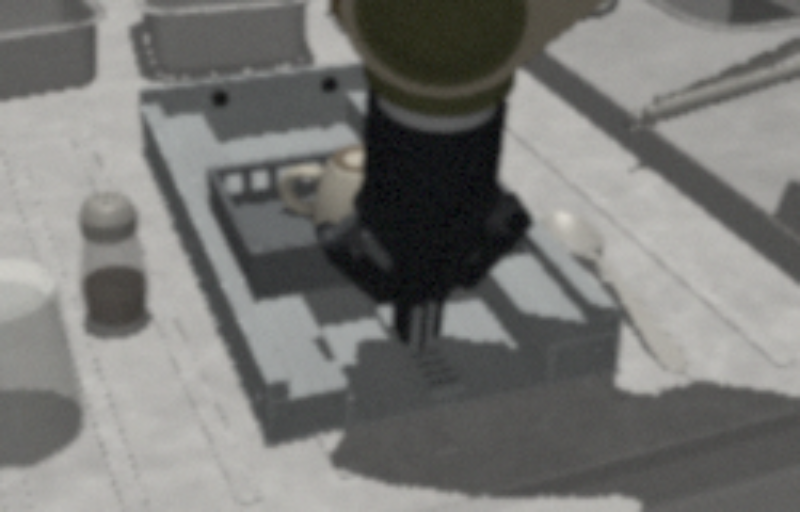

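View pics/top2.png

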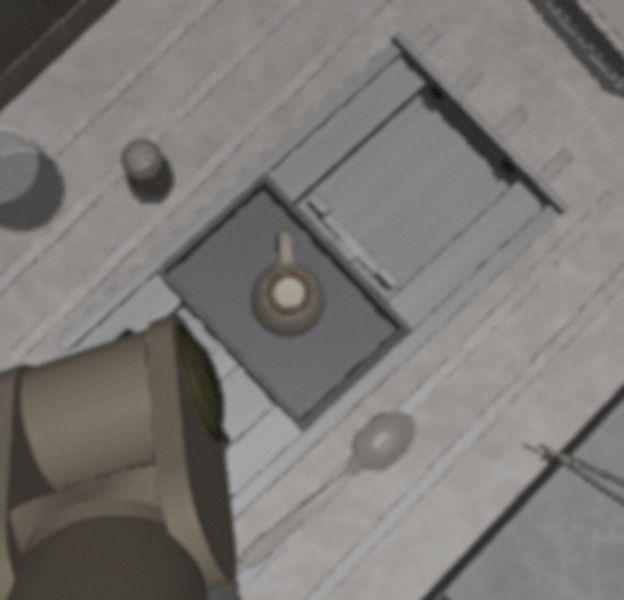

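Request:
send_rows --pt "-0.08 0 0.04 0 0 0 0" --pt "-0.18 0 0.055 0 0 0 0" --pt "-0.28 0 0.073 0 0 0 0" --pt "-0.38 0 0.09 0 0 0 0" --pt "-0.48 0 0.108 0 0 0 0"

```text
time_s: 5.42
position: [0.5138, 0.1402, 0.0107]
tool_rot: [[-0.659, 0.744, 0.113], [0.733, 0.668, -0.127], [-0.17, -0.001, -0.985]]
ft_force: [-8.1, 9.6, 18.9]
grip_width: -0.0001
```

```bash
cat > chk.py <<'E'
from mv import *
from h import cloud
from rig import vision
import sys
show()
im,d=vision.get_image('top');W=cloud('top',im,d);np.savez('last_top.npz',im=im,d=d)
P=W.reshape(-1,3);P=P[np.isfinite(P[:,0])];L=np.c_[(P[:,:2]-O)*1000,P[:,2]*1000]
a=np.radians(YAW);X=L[:,0]*np.cos(a)+L[:,1]*np.sin(a);Y=-L[:,0]*np.sin(a)+L[:,1]*np.cos(a);Z=L[:,2]
def box(x0,x1,y0,y1):
    m=(X>x0)&(X<x1)&(Y>y0)&(Y<y1);return m
for y0,y1 in((36,52),(-52,-36)):
    z=Z[box(102,108,y0,y1)];print('block',len(z),np.median(z).round(1) if len(z) else None)
z=Z[box(-100,200,108,130)];print('table',np.median(z).round(1))
m=(Z>60)&(Z<75)&(abs(Y)>84)&(abs(Y)<93)&(X<240)&(X>-140)
print('tray x',np.percentile(X[m],[1,99]).round(1))
m=(Z>80)&(Z<92)&(abs(Y)<60);print('mug',X[m].mean().round(1),Y[m].mean().round(1),len(X[m]))
E
python3 chk.py
```

```text
t 5.42 lane [-63.5   0.3  10.7] tilt err [-0.1 -0.2 -0.3] F [-8.1  9.6 18.9] w -0.0001 q [  6.  35.  97. -12.  44. -27.]
block 27 25.7
block 30 26.5
table 1.8
tray x [-40.   81.8]
mug 25.5 -2.9 367
```

Request:
send_rows --pt "-0.003 0 -0.016 0 0 0 0" --pt "-0.043 0 -0.009 0 0 0 0" --pt "-0.083 0 -0.002 0 0 0 0" --pt "-0.123 0 0.005 0 0 0 0" --pt "-0.163 0 0.012 0 0 0 0"

```text
time_s: 6.1
position: [0.5192, 0.1339, 0.011]
tool_rot: [[-0.659, 0.744, 0.112], [0.733, 0.668, -0.128], [-0.17, -0.002, -0.985]]
ft_force: [-7.0, 6.4, 11.2]
grip_width: -0.0
```

```bash
python3 chk.py
```

```text
t 6.1 lane [-55.2  -0.   11. ] tilt err [-0.2 -0.2 -0.2] F [-7.   6.4 11.2] w -0.0 q [  6.  35.  96. -11.  44. -28.]
block 24 26.1
block 30 26.0
table 1.9
tray x [-40.   81.4]
mug 25.6 -3.0 371
```

Request:
send_rows --pt "-0.051 0 0.002 0 0 0 0" --pt "-0.101 0 0.012 0 0 0 0" --pt "-0.151 0 0.021 0 0 0 0" --pt "-0.201 0 0.029 0 0 0 0" --pt "-0.251 0 0.038 0 0 0 0"

```text
time_s: 6.78
position: [0.527, 0.1248, 0.011]
tool_rot: [[-0.659, 0.744, 0.111], [0.733, 0.668, -0.128], [-0.169, -0.003, -0.986]]
ft_force: [-8.7, 9.7, 12.8]
grip_width: 0.0002
```

```bash
python3 chk.py
```

```text
t 6.78 lane [-43.2  -0.3  11. ] tilt err [-0.2 -0.3 -0.2] F [-8.7  9.7 12.8] w 0.0002 q [  5.  35.  95. -11.  44. -30.]
block 26 25.7
block 30 26.2
table 1.8
tray x [-35.7  85.4]
mug 29.5 -2.7 364
```

Request:
send_rows --pt "-0.06 0.002 0.006 0 0 0 0" --pt "-0.14 0.005 0.02 0 0 0 0" --pt "-0.24 0.006 0.037 0 0 0 0" --pt "-0.34 0.006 0.055 0 0 0 0" --pt "-0.44 0.006 0.072 0 0 0 0"

```text
time_s: 7.45
position: [0.5421, 0.1084, 0.0111]
tool_rot: [[-0.659, 0.744, 0.11], [0.733, 0.668, -0.128], [-0.169, -0.003, -0.986]]
ft_force: [-6.8, 7.9, 10.7]
grip_width: 0.0003
```

```bash
python3 chk.py
```

```text
t 7.45 lane [-20.9  -0.2  11.1] tilt err [-0.2 -0.3 -0.2] F [-6.8  7.9 10.7] w 0.0003 q [  3.  36.  94. -11.  45. -32.]
block 44 48.3
block 49 51.0
table 1.8
tray x [-13.6 107.8]
mug 51.7 -2.8 371
```

Request:
send_rows --pt "-0.08 0 0.014 0 0 0 0" --pt "-0.18 0 0.031 0 0 0 0" --pt "-0.28 0 0.048 0 0 0 0" --pt "-0.38 0 0.066 0 0 0 0" --pt "-0.48 0 0.083 0 0 0 0"

```text
time_s: 8.12
position: [0.5583, 0.0903, 0.011]
tool_rot: [[-0.659, 0.744, 0.11], [0.733, 0.668, -0.127], [-0.168, -0.003, -0.986]]
ft_force: [-6.0, 9.0, 9.8]
grip_width: 0.0
```

Request:
send_rows --pt "-0.1 0 0.017 0 0 0 0" --pt "-0.2 0 0.034 0 0 0 0" --pt "-0.3 0 0.052 0 0 0 0" --pt "-0.4 0 0.069 0 0 0 0" --pt "-0.5 0 0.086 0 0 0 0"

```text
time_s: 8.75
position: [0.5753, 0.0715, 0.0111]
tool_rot: [[-0.659, 0.744, 0.11], [0.733, 0.668, -0.127], [-0.168, -0.003, -0.986]]
ft_force: [-7.3, 7.4, 8.4]
grip_width: 0.0
```

```bash
python3 chk.py
```

```text
t 8.75 lane [28.7 -0.3 11.1] tilt err [-0.2 -0.3 -0.2] F [-7.3  7.4  8.4] w 0.0 q [ -1.  37.  90. -10.  47. -37.]
block 19 34.9
block 23 35.6
table 1.8
tray x [ 35.6 156.5]
mug 105.3 -4.3 277
```

Request:
send_rows --pt "-0.1 0 0.021 0 0 0 0" --pt "-0.2 0 0.038 0 0 0 0" --pt "-0.3 0 0.056 0 0 0 0" --pt "-0.4 0 0.073 0 0 0 0" --pt "-0.5 0 0.09 0 0 0 0"

```text
time_s: 9.43
position: [0.5923, 0.0528, 0.011]
tool_rot: [[-0.659, 0.744, 0.11], [0.733, 0.668, -0.127], [-0.168, -0.003, -0.986]]
ft_force: [-7.6, 8.4, 9.0]
grip_width: 0.0004
```

Request:
send_rows --pt "-0.1 0 0.019 0 0 0 0" --pt "-0.2 0 0.036 0 0 0 0" --pt "-0.3 0 0.054 0 0 0 0" --pt "-0.4 0 0.071 0 0 0 0" --pt "-0.5 0 0.088 0 0 0 0"

```text
time_s: 10.05
position: [0.6093, 0.0341, 0.011]
tool_rot: [[-0.659, 0.744, 0.11], [0.733, 0.668, -0.127], [-0.168, -0.003, -0.986]]
ft_force: [-8.0, 8.5, 9.8]
grip_width: -0.0001
```

```bash
python3 chk.py; python3 - <<'E'
from rig import vision
import cv2
x=vision.get_image('side')[0]
cv2.imwrite('pics/side3.png',cv2.resize(x[140:300,150:400,::-1],None,fx=3.2,fy=3.2))
E
```

```text
t 10.05 lane [79.3 -0.3 11. ] tilt err [-0.2 -0.3 -0.2] F [-8.   8.5  9.8] w -0.0001 q [ -5.  39.  85.  -9.  49. -42.]
block 0 None
block 0 None
table 1.8
tray x [ 85.6 206.5]
mug 163.0 -8.7 123
```

View pics/side3.png

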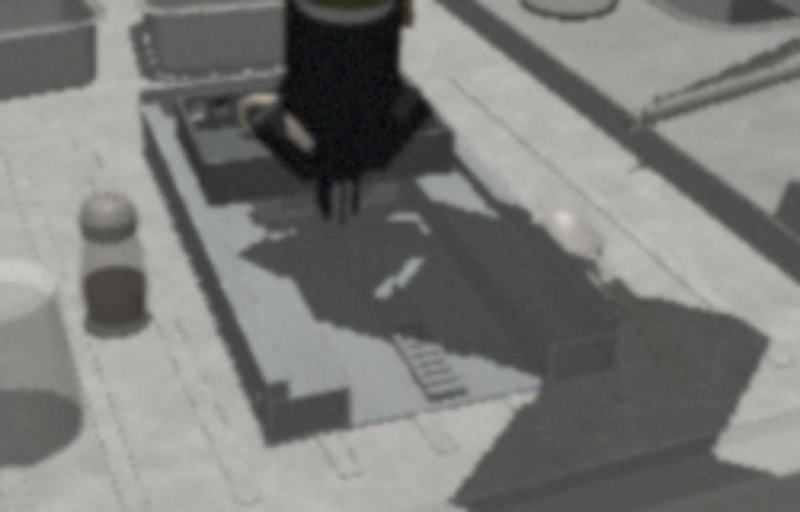

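Request:
send_rows --pt "-0.1 0 0.019 0 0 0 0" --pt "-0.2 0 0.036 0 0 0 0" --pt "-0.3 0 0.053 0 0 0 0" --pt "-0.38 0 0.067 0 0 0 0" --pt "-0.44 0 0.078 0 0 0 0"

```text
time_s: 10.78
position: [0.6244, 0.0175, 0.011]
tool_rot: [[-0.659, 0.744, 0.11], [0.733, 0.668, -0.127], [-0.168, -0.003, -0.986]]
ft_force: [-7.3, 8.0, 10.5]
grip_width: 0.0001
```

```bash
python3 chk.py; python3 - <<'E'
from rig import vision
import cv2
x=vision.get_image('wrist')[0]
cv2.imwrite('pics/w4.png',x[:,:,::-1])
E
```

```text
t 10.78 lane [101.6  -0.3  11. ] tilt err [-0.2 -0.3 -0.2] F [-7.3  8.  10.5] w 0.0001 q [ -7.  40.  82.  -8.  51. -44.]
block 0 None
block 24 300.8
table 1.8
tray x [110.8 228.6]
mug 186.7 -8.7 58
```

View pics/w4.png

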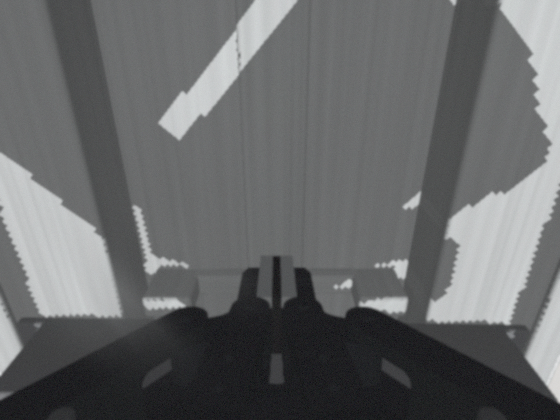

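Request:
send_rows --pt "-0.04 0 0.008 0 0 0 0" --pt "-0.08 0 0.015 0 0 0 0" --pt "-0.12 0 0.022 0 0 0 0" --pt "-0.16 0 0.029 0 0 0 0" --pt "-0.2 0 0.036 0 0 0 0"

```text
time_s: 11.5
position: [0.6311, 0.0101, 0.011]
tool_rot: [[-0.659, 0.744, 0.11], [0.733, 0.669, -0.126], [-0.168, -0.003, -0.986]]
ft_force: [-7.7, 9.1, 11.2]
grip_width: 0.0001
```

```bash
python3 chk.py; python3 - <<'E'
from rig import vision
import cv2
x=vision.get_image('wrist')[0]
cv2.imwrite('pics/w5.png',cv2.resize(x[200:350,100:450,::-1],None,fx=2.2,fy=2.2))
E
```

```text
t 11.5 lane [111.7  -0.3  11. ] tilt err [-0.2 -0.3 -0.2] F [-7.7  9.1 11.2] w 0.0001 q [ -7.  41.  81.  -8.  51. -44.]
block 0 None
block 29 304.7
table 1.7
tray x [121.7 238.2]
mug 192.6 -5.8 42
```

View pics/w5.png

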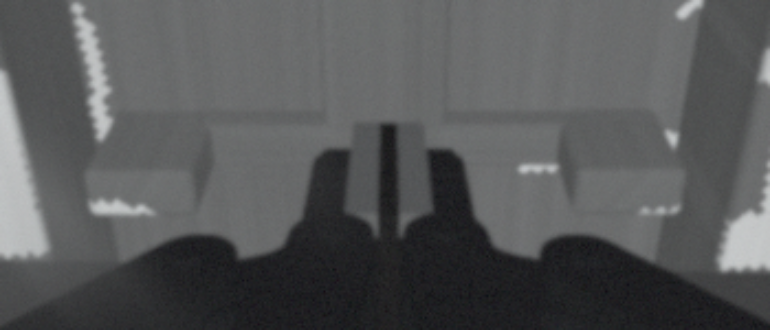

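Request:
send_rows --pt "0.04 0 -0.007 0 0 0 0" --pt "0.1 0 -0.02 0 0 0 0" --pt "0.12 0 -0.1 0 0 0 0" --pt "0.14 0 -0.2 0 0 0 0" --pt "0.14 0 -0.3 0 0 0 0"

```text
time_s: 12.22
position: [0.6265, 0.0154, 0.0251]
tool_rot: [[-0.659, 0.744, 0.114], [0.733, 0.668, -0.129], [-0.172, -0.001, -0.985]]
ft_force: [0.6, -1.3, 2.5]
grip_width: -0.0003
```

Request:
send_rows --pt "0 0 -0.15 0 0 0 0" --pt "0 0 -0.4 0 0 0 0" --pt "0.1 0 -0.8 0 0 0 0" --pt "0.3 0 -1.3 0 0 0 0" --pt "0.5 0 -1.9 0 0 0 0"

```text
time_s: 12.85
position: [0.5987, 0.0465, 0.1158]
tool_rot: [[-0.659, 0.744, 0.115], [0.732, 0.668, -0.129], [-0.173, -0.001, -0.985]]
ft_force: [-0.1, 0.6, 0.1]
grip_width: 0.0
```

```bash
python3 chk.py
```

```text
t 12.85 lane [ 62.9   0.2 115.8] tilt err [-0.1 -0.1 -0.2] F [-0.1  0.6  0.1] w 0.0 q [ -4.  31.  81.  -8.  62. -42.]
block 0 None
block 0 None
table 1.9
tray x [117.5 238.6]
mug 187.2 -5.8 291
```

Request:
send_rows --pt "0.35 0 -0.4 0 0 0 0" --pt "0.8 0 -0.9 0 0 0 0" --pt "1.4 0 -1.5 0 0 0 0" --pt "2.1 0 -2.0 0 0 0 0" --pt "2.6 0 -2.2 0 0 0 0"

```text
time_s: 13.52
position: [0.4995, 0.1568, 0.2017]
tool_rot: [[-0.659, 0.743, 0.117], [0.732, 0.669, -0.129], [-0.174, 0.0, -0.985]]
ft_force: [-0.1, 0.3, -0.3]
grip_width: -0.0003
```

```bash
python3 chk.py; python3 - <<'E'
from rig import vision
import cv2
x=vision.get_image('top')[0]
cv2.imwrite('pics/top6.png',cv2.resize(x[70:320,160:420,::-1],None,fx=2.4,fy=2.4))
x=vision.get_image('side')[0]
cv2.imwrite('pics/side6.png',cv2.resize(x[140:300,150:400,::-1],None,fx=3.2,fy=3.2))
x=vision.get_image('wrist')[0];cv2.imwrite('pics/w6.png',x[:,:,::-1])
E
```

```text
t 13.53 lane [-85.4   0.8 201.7] tilt err [-0.  -0.  -0.2] F [-0.1  0.3 -0.3] w -0.0003 q [  9.  19.  84.  -9.  71. -31.]
block 35 39.9
block 46 40.2
table 1.9
tray x [117. 238.]
mug 184.2 -4.3 341
```

View pics/top6.png

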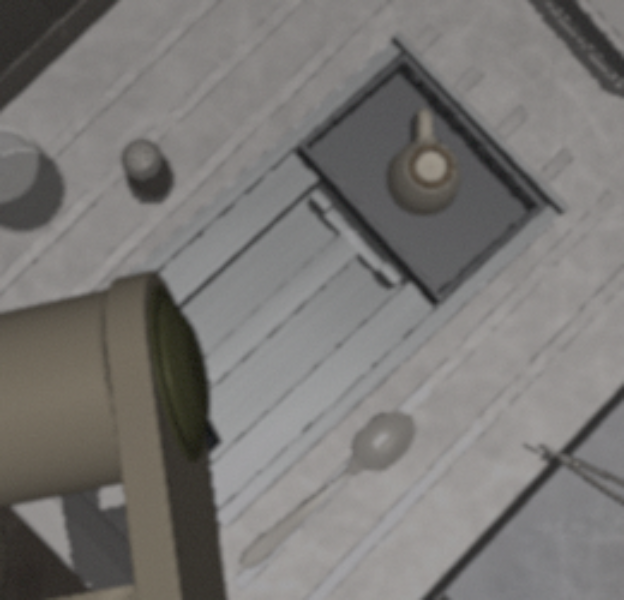

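View pics/side6.png

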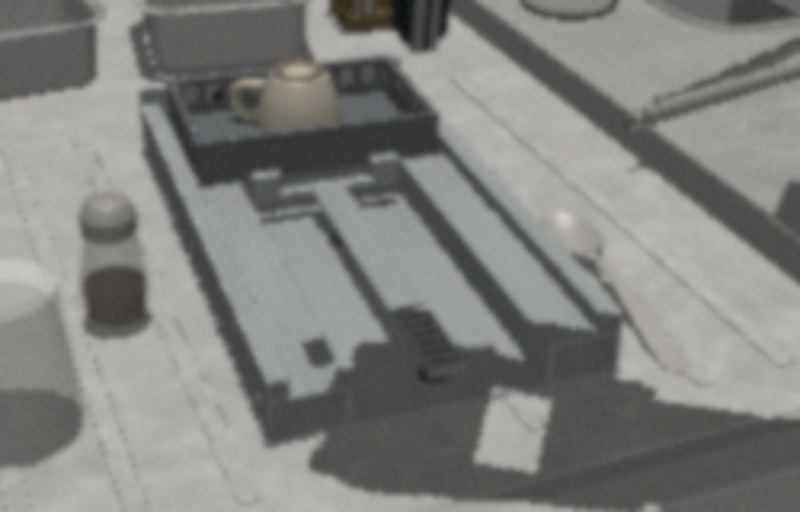

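View pics/w6.png

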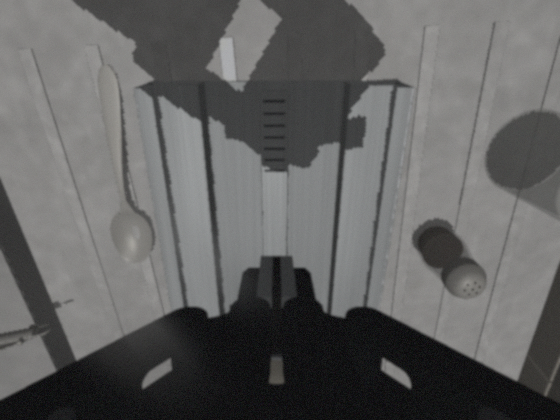

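The tray sits in the bay at about (425,165) in the top crop, with both stop blocks up behind it at about (320,200) and (390,275). The mug is upright, and the mill (143,160) and spoon (385,440) haven't moved.

```bash
python3 -c "
from rig import env;print(env.close_job())"
```

```text
the job is handed in; nothing more can be done
None
```

The tray is in the bay with the stop up behind it, and I handed the job in at about 14 s of the 42 s allowed. I pressed the bar down with closed fingertips, tilted back 10° to clear the mug. Keeping it down, I slid along the bar to push the tray over the stop. Then I backed off a few millimetres, let the stop rise and pulled the arm clear.

**What the last checks showed:**
- **Tray:** its centre is at about lane x = 177.5 mm, inside the 172–186 mm range.
- **Stop:** the block tops read about 40 mm, so the stop is fully up. They read about 26 mm when pressed.
- **Mug, mill and spoon:** the mug is upright in the tray, and the mill and spoon look unmoved in the pictures.
- **Arm:** the force on the tool is about zero, so nothing is being touched.

**Forces:** the highest vertical press reading was about 19 N, briefly, when the bar reached its hard stop. I eased off to about 8–13 N for the rest of the push.

**Small disagreements:**
- The top and side cameras differed by about 3–4 mm in height and sideways position, so I averaged the sideways position.
- The top view measured the tray about 3 mm short of its 124 mm length, so I worked from its centre.
- The mug's measured position was unreliable while the arm partly hid it. In the last reading it was about 3 mm further forward in the tray and 1.5 mm further to the side than at the start. I did not confirm whether that is a real shift.

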